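# Take the steel hammer off its hooks and lay it ready between the blocks

### The job

Lift the steel-headed hammer up and off its two hooks on the tilted stand, without dragging the stand or disturbing the orange mallet. Lower it gently onto the black mat before letting go, so that it lies flat with its head midway between the steel bench block and the wooden stamp block, in line with them, its handle square to that line and pointing to the robot's side. Leave both blocks where they stand.

Things in the scene. Friction and masses are not known exactly. Their poses are not given: they have to be found in the camera images.
- hammer: hammer, steel head, pale handle, 178 mm long, 0.14-0.28 kg. Origin: head centre. Head along y, 80 mm long: ball end (-y) and flat face (+y) 26 mm across, neck 18 mm thick. Handle along -x to x=-165 mm: 16x16 mm to x=-100, 20x22 to -140, butt 23x26. Balance near x=-35. Starts hung in either hook pair, leaning back at 45 deg, handle down the slope, +z away from the board
- hammer_butt (a point): end of the hammer's handle, on its axis, at x = -165 mm of the hammer
- mallet: mallet of the hammer's form, size and axes, with an orange plastic head and dark handle, hanging in the other pair of hooks
- stand: loose stand, 2.2 kg, 280 mm wide (y), 200 mm deep (x). Origin: centre of its underside, front -x. Grey board sloping at 45 deg from x=-90, z=22 mm (front) up to x=77, z=189 mm. Brass wire hooks (7 mm wire, a pair 35 mm apart, 16 mm below the head's axis) carry each head, either side of the handle; lips stand before it: it must go 17 mm up the slope to come off, fingers clear of the wires
- stand_hooks_a (a point): centre of a head hanging in the first pair of hooks (stand x = 33.7 mm, y = -65 mm, z = 164.1 mm); axes of the stand. The board lies 13 mm behind it, square to the slope
- stand_hooks_b (a point): the same for the second pair of hooks (stand y = +65 mm)
- mat: black rubber mat fixed to the table, 340 (x) by 310 (y) by 4 mm thick. Origin: centre of its underside; -x is its edge on the robot's side
- mid (a point): point on the mat's top surface midway between the two blocks; axes of the mat (the blocks stand 100 mm to its +y and -y; x is square to the line between them, -x to the robot's side). The head's centre belongs 13 mm above it.
- bench_block: square steel bench block on a black foot, 75 by 75 by 27 mm high, loose; origin: centre of its underside
- stamp_block: pale wooden block, 60 by 60 mm and 60 mm high, with steel stamps standing 18 mm out of its top, loose; origin: centre of its underside
Mind the look-alikes: they are no part of the job. What is shaped like the hammer but purple or yellow is not meant.

How it is judged (in metres and radians):
On the way, in this order (a step that is already met when the one before it is completed fails the run):
1. the hammer is held by the fingers, free of both pairs of hooks and of the stand (contact force between the fingers and hammer above 1 N and contact force between hammer and stand below 0.05 N and distance between hammer and stand_hooks_a above 0.05 m and distance between hammer and stand_hooks_b above 0.05 m), for 0.2 s.
2. the hammer, lying low and nearly flat, touches the mat while the fingers still hold it (contact force between the fingers and hammer above 1 N and contact force between hammer and mat above 0.2 N and height (world z) of hammer below 0.04 m and height (world z) of hammer_butt below 0.05 m), for 0.1 s.
At the end, for the whole second after the job is handed in: Hammer still and flat on the mat (head centre under 21 mm, butt under 23 mm high), head within 12 mm of midway and 15 mm of the blocks' line, handle within 0.17 rad of square, to the robot's side; stand and mallet moved under 20 mm, blocks under 10 mm (y of hammer in the frame of mid between -0.012 and 0.012 m and x of hammer in the frame of mid between -0.015 and 0.015 m and angle between the x axis of hammer and the x axis of mat, either way round below 0.17 rad and x of hammer_butt in the frame of mid below -0.1 m and height (world z) of hammer below 0.021 m and height (world z) of hammer_butt below 0.023 m and linear speed of hammer below 0.01 m/s and distance of each of stand, mallet from where it was at the start of the episode below 0.02 m and distance of each of bench_block, stamp_block from where it was at the start of the episode below 0.01 m); the robot touches nothing.
It fails at once if the stand is dragged or pushed more than 20 mm (distance of stand from where it was at the start of the episode above 0.02 m).
It fails at once if the mallet is moved more than 20 mm (distance of mallet from where it was at the start of the episode above 0.02 m).
It fails at once if a block is moved more than 10 mm (distance of any of bench_block, stamp_block from where it was at the start of the episode above 0.01 m).
It fails at once if the hammer strikes or is pressed on the mat with more than 40 N (contact force between hammer and mat above 40 N).
It also fails if it takes over 45 s, if anything falls off the work surface, if the arm or the gripper's body presses on something with over 40 N, if the wrist force passes 120 N, or if a joint passes its speed limit or range.

### The arm

A 7-joint arm with a two-finger parallel gripper is mounted at the origin on the work surface. World frame = base frame: x ahead of the robot, y to its left, z up, the work surface at z = 0. Lengths are in m, angles in degrees, forces in N, time in s.
With the tool pointing down it reaches from about 0.425 to 1.025 m from the base axis. Payload 9.4 kg.
Tool frame: the origin (TCP) lies at the very end of the fingers, on their centre line; the grasp point (between the pads) lies 19 mm behind it; z points along the fingers, y is the line along which they close (so a half turn about z gives the same grasp; the last joint's range is limited). The gripper opens to 93 mm and grips with 3 to 60 N. Pads are 15 mm wide; open, the fingers measure 128 mm over their backs; the gripper's body (75 mm by 188 mm) begins 65 mm behind the grasp point.
Start: joints at [-77.619, 34.337, -0.143, 91.639, 0.103, 54.024, -4.572], TCP at [0.209, 0.694, 0.219] pointing down, gripper open.
Joint ranges: [-147.43, 147.43], [-19.82, 112.94], [-74.19, 73.91], [6.32, 146.72], [-59.91, 239.91], [6.04, 106.73], [-150.56, 150.56]. Speed limits (degrees/s): [127.2, 127.2, 172.46, 172.46, 180, 180, 180].

### API

Orientations are given as a 3x3 rotation matrix whose columns are the frame's x, y, z axes.
In Python, from bench import r gives the robot as it stands.
- The arm moves only by the shell command python3 -m handwheel 'ROWS'. ROWS is JSON, a list of rows, each a list of 3 entries, a list of its own where there are three numbers: the shift along the tool's x, y, z in m, then the turn about the tool's z in rad, then the closure, from 0 (fully open) to 1 (shut). A call has 1 to 12 rows; each row shifts and turns the commanded pose from where the row before left it, along the tool's axes as they then stand; what a row does not reach is not made up. A row lasts 1/12 s, in which the tool goes at most 41.7 mm and 7.16 degrees, less where a joint would pass 70% of its speed; a pose out of reach is approached as far as the arm can. A call is refused whole if a number of a shift passes 0.0417 or a number of a turn 0.125, either way. A call with a gripper value outside its range is refused whole. The fingers move at their own pace and stop on an object; the grip force is fixed at half the most. Time passes only in rows, so rows that do not move let the fingers close. It gives the time, the measured TCP pose, the force, the opening and the grip force at its end, in the units of the state.
- r.get_state(): the state, without advancing time (a new reading comes with each control period).
- r.snapshot(name): name is "side" or "top" or "wrist"; returns a dict with "pixels" (400x640x3 uint8, blue, green, red), "mtx" (3x3 intrinsics, pixels), "cam_to_world" (4x4, takes a point from camera to world coordinates); the wrist camera has in their place "mount" (4x4, takes a point from camera to tool coordinates, whose origin is the TCP and whose axes are the flange's). Camera axes: x right, y down, z forward; pixel columns grow to the right and rows downward; lengths in m; the calibration is good to about 2 mm. A picture is of the moment at which its call begins: read the wrist's pose just before it. There is no depth.
- r.hand_in(): hands the job in; it is judged then, once.
The state is a dict: "t": time; "qpos": joint angles; "joint_velocities": joint speeds; "tau": joint torques, N m; "position": TCP position; "eef_rot": TCP orientation; "force": force on the tool from outside, world axes, zero at the start; "moment": the same for the moment, N m; "gripper_width": opening from 0.0 (shut) to 1.0 (fully open); "grasp_force": force on a finger pad.
Only numpy, scipy, OpenCV 4.12 (cv2) and the standard library are available. Lean on these libraries where they do the work, as an engineer would, in place of code of your own. Each camera call takes 0.05 s, during which the arm holds its last target. There are 200 camera calls.

## Working session

There is one attempt and no reset: what is moved stays moved. The work goes in short steps, Python scripts to look and compute and a shell command to move; the robot and the scene stay as the last step left them, time stands still between calls to the robot, and variables do not carry over. Pictures are saved under pics/ and viewed, at most 10 in all, crops included, and the job is handed in when it is done.

```bash
mkdir -p pics; ls; python3 - <<'E'
from bench import r
import cv2,numpy as np
s=r.get_state()
print(s['position'],np.round(s['eef_rot'],3).tolist(),s['gripper_width'])
for n in['side','top']:
    d=r.snapshot(n);cv2.imwrite(f'pics/{n}0.png',d['pixels']);np.savez(f'{n}0.npz',**d);print(n,np.round(d['mtx'],1).tolist(),np.round(d['cam_to_world'],3).tolist())
d=r.snapshot('wrist');cv2.imwrite('pics/w0.png',d['pixels']);print(np.round(d['mtx'],1).tolist(),np.round(d['mount'],3).tolist())
E
```

```text
pics
[0.20916618 0.6936598  0.21776726] [[-0.957, 0.289, -0.0], [0.289, 0.957, -0.002], [-0.0, -0.002, -1.0]] 0.9973378336662677
side [[363.5, 0.0, 325.1], [0.0, 363.5, 201.2], [0.0, 0.0, 1.0]] [[0.924, -0.293, 0.244, 0.266], [-0.381, -0.696, 0.609, -0.787], [-0.009, -0.656, -0.755, 0.948], [0.0, 0.0, 0.0, 1.0]]
top [[371.5, 0.0, 317.4], [0.0, 371.5, 201.9], [0.0, 0.0, 1.0]] [[0.02, -0.997, 0.08, 0.445], [-0.999, -0.023, -0.035, -0.116], [0.036, -0.08, -0.996, 1.065], [0.0, 0.0, 0.0, 1.0]]
[[305.3, 0.0, 322.4], [0.0, 305.3, 199.7], [0.0, 0.0, 1.0]] [[-0.001, -0.959, -0.284, 0.079], [1.0, -0.0, -0.0, -0.0], [0.0, -0.284, 0.959, -0.166], [0.0, 0.0, 0.0, 1.0]]
```

View pics/side0.png

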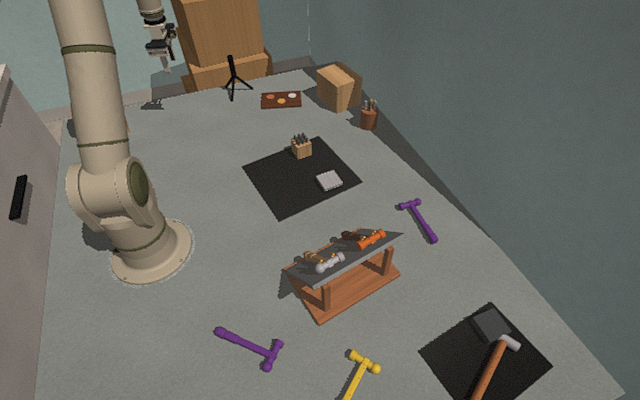

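View pics/top0.png

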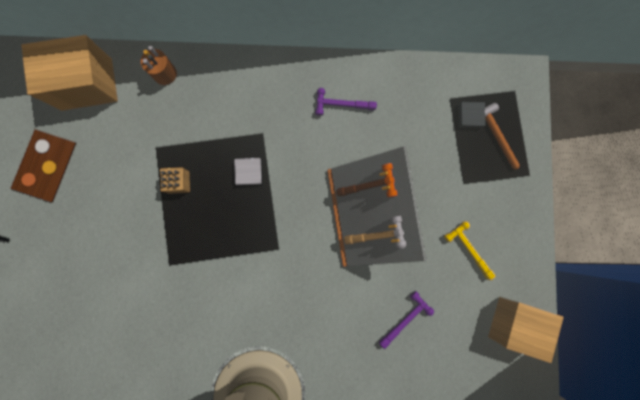

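The top view (blurred) shows these candidates:
- Steel-headed hammer, head at about (400,232), with a pale handle lying on the board. This matches the description.
- Orange mallet (390,181).
- Purple look-alikes (345,103) and (405,320), and a yellow one (470,250).
- Brown-handled hammer on the other mat (500,135).

The target mat has the bench block at (248,171) and the stamp block at (175,180). I'll check the choice in a close crop.

```bash
python3 - <<'E'
import cv2,numpy as np
t=cv2.imread('pics/top0.png');s=cv2.imread('pics/side0.png')
a=cv2.resize(t[145:275,320:430],None,fx=4,fy=4,interpolation=cv2.INTER_CUBIC)
b=cv2.resize(s[220:330,275:410],None,fx=4,fy=4,interpolation=cv2.INTER_CUBIC)
c=np.zeros((520,800,3),np.uint8)
b=cv2.resize(s[220:330,275:410],(360,293),interpolation=cv2.INTER_CUBIC)
c[:520,:440]=a;c[:293,440:]=b
cv2.imwrite('pics/c1.png',c)
a=cv2.resize(t[125:270,150:285],None,fx=3,fy=3,interpolation=cv2.INTER_CUBIC)
b=cv2.resize(s[130:225,238:368],None,fx=3,fy=3,interpolation=cv2.INTER_CUBIC)
c=np.zeros((435,800,3),np.uint8)
c[:,:405]=a;c[:285,405:795]=b
cv2.imwrite('pics/c2.png',c)
E
```

```text
(no output)
```

View pics/c1.png

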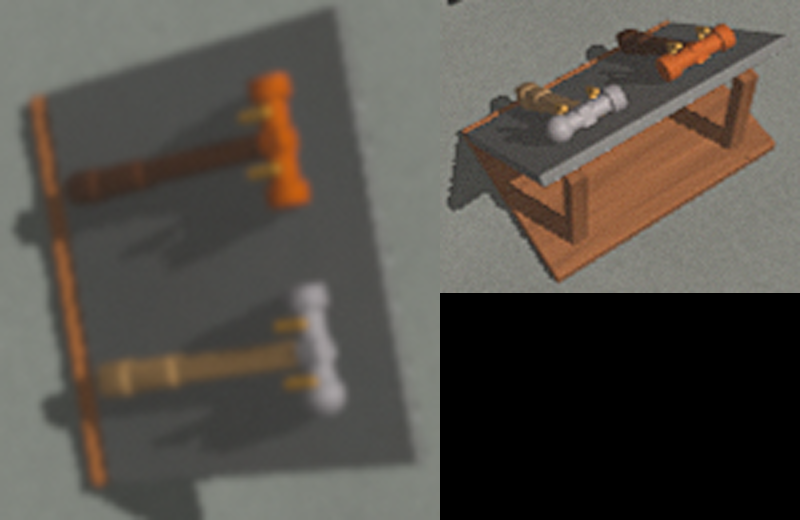

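View pics/c2.png

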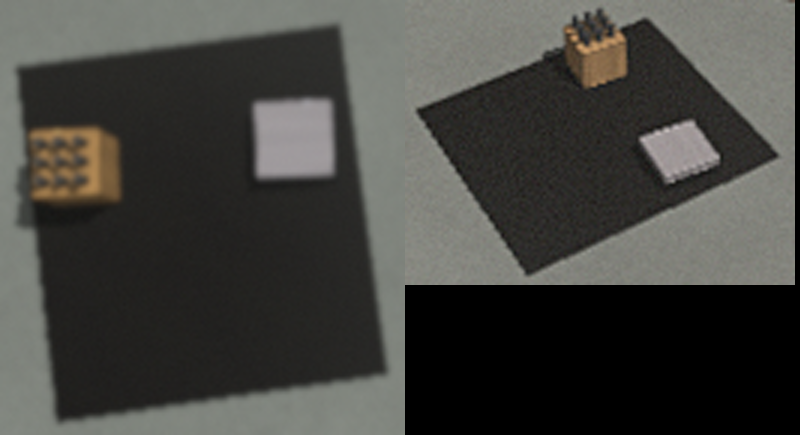

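The crops confirm the choice. The steel head with brass hooks and pale handle is at crop (318,345), top pixel (399,231), and the orange mallet is beside it. The mat crop shows the bench block and the stamp block. I'll fit the poses now.

```bash
cat > fit.py <<'E'
import cv2,numpy as np
from scipy.optimize import least_squares
C={n:np.load(n+'0.npz') for n in('top','side')}
def proj(n,P):
    d=C[n];T=np.linalg.inv(d['cam_to_world']);p=d['mtx']@(T[:3,:3]@np.asarray(P)+T[:3,3]);return p[:2]/p[2]
def un(p,f,o,sh=0): return (np.array([p[0]-sh,p[1]])+.5)/f-.5+np.array(o)
def fit(obs,x0):
    def tf(v,P): c,s=np.cos(v[2]),np.sin(v[2]);return np.array([v[0]+c*P[0]-s*P[1],v[1]+s*P[0]+c*P[1],P[2]])
    g=lambda v:np.concatenate([proj(n,tf(v,P))-q for n,P,q in obs])
    r=least_squares(g,x0,loss='soft_l1');print(np.round(r.x,4),np.round(g(r.x).reshape(-1,2),1).tolist());return r.x
E
python3 - <<'E'
from fit import *
T4=lambda x,y:un((x,y),4,(320,145)); S=lambda x,y:un((x,y),360/135,(275,220),440)
U=lambda y:(.077,y,.189)
hd=lambda y,d=0:(.0337,y+d,.1641)
st=[('top',U(.14),T4(335,8)),('top',U(-.14),T4(415,462)),('side',U(.14),S(783,37)),('side',U(-.14),S(542,180)),
('top',hd(-.065),T4(318,345)),('top',hd(.065),T4(282,140)),('side',hd(-.065),S(587,112)),('side',hd(.065),S(698,52))]
fit(st,(.5,-.35,-1.5));
T3=lambda x,y:un((x,y),3,(150,125)); S3=lambda x,y:un((x,y),3,(238,130),405)
m=[]
for sx,sy,a,b in[(1,1,(18,68),(645,18)),(1,-1,(338,26),(778,155)),(-1,-1,(386,372),(527,273)),(-1,1,(58,420),(416,110))]:
    P=(sx*.17,sy*.155,.004);m+=[('top',P,T3(*a)),('side',P,S3(*b))]
fit(m,(.5,.2,0))
h=.0375
b=[('top',(h,h,.031),T3(253,101)),('top',(h,-h,.031),T3(332,98)),('top',(-h,-h,.031),T3(335,176)),('top',(-h,h,.031),T3(256,181)),
('side',(-h,h,.031),S3(640,136)),('side',(h,h,.031),S3(693,121)),('side',(h,-h,.031),S3(719,157))]
fit(b,(.5,.1,0))
h=.03
k=[('top',(h,h,.064),T3(30,130)),('top',(h,-h,.064),T3(97,127)),('top',(-h,-h,.064),T3(102,199)),('top',(-h,h,.064),T3(33,202)),
('side',(-h,h,.064),S3(566,38)),('side',(-h,-h,.064),S3(583,60)),('side',(-h,-h,.004),S3(585,86)),('side',(h,-h,.004),S3(626,76)),('side',(h,-h,.064),S3(626,50))]
fit(k,(.5,.3,0))
E
```

```text
[ 0.5081 -0.3025 -1.3896] [[0.7, -2.1], [1.7, -0.3], [1.4, -1.2], [-1.2, -0.8], [-0.2, 0.4], [-0.5, -0.5], [-1.1, 1.3], [-1.1, 0.3]]
[0.5372 0.1341 0.1653] [[-0.7, -1.0], [-0.0, -0.4], [0.6, -1.4], [0.1, 0.0], [0.7, 0.1], [-0.5, 0.5], [-0.3, 0.5], [-1.0, -0.2]]
[0.6117 0.0446 0.06  ] [[0.0, -0.5], [0.6, -0.4], [0.4, 0.1], [-0.4, -0.6], [-2.2, 0.4], [-1.0, -1.1], [-0.1, 0.3]]
[0.5793 0.2409 0.1067] [[0.3, 0.6], [0.6, -0.2], [0.3, -2.1], [0.6, -1.3], [-2.1, -3.6], [-0.9, -1.8], [-0.5, 1.6], [-0.2, -0.2], [-0.8, -3.6]]
```

The blocks' line has yaw 0.163 and the mat 0.165, so they agree. The midpoint is about (0.596, 0.143). The hammer hangs in hooks a, with its head at about (0.450, -0.347, 0.164).

The tool always points down. I'll grip the handle near x = -72 mm, closing across the stand's y, slide up the slope and then lift. First I turn and move over the mat for a close look.

```bash
cat > go.py <<'E'
import sys,numpy as np
from bench import r
s=r.get_state();R=np.array(s['eef_rot']);p=np.array(s['position'])
t=np.array([float(a) for a in sys.argv[1:4]]);d=R.T@(t-p)
n=int(np.ceil(np.linalg.norm(d)/.036))
print('t',round(s['t'],2),'p',np.round(p,4),'xyaw',round(np.degrees(np.arctan2(R[1,0],R[0,0])),2),'tool delta',np.round(d,4),'rows',n,np.round(d/max(n,1),4),'F',np.round(s['force'],1),'w',round(s['gripper_width'],3),'g',round(s['grasp_force'],1))
E
R='[[0,0,-0.018],0.122,0]'
python3 -m handwheel '[[[0,0,-0.018],0.122,0],[[0,0,-0.018],0.122,0],[[0,0,-0.018],0.122,0],[[0,0,-0.018],0.122,0],[[0,0,-0.018],0.122,0],[[0,0,-0.018],0.122,0],[[0,0,-0.018],0.122,0],[[0,0,-0.018],0.122,0],[[0,0,-0.018],0.122,0],[[0,0,0],0,0]]'
python3 -m handwheel '[[[-0.036,0.0145,0],0,0],[[-0.036,0.0145,0],0,0],[[-0.036,0.0145,0],0,0],[[-0.036,0.0145,0],0,0],[[-0.036,0.0145,0],0,0],[[-0.036,0.0145,0],0,0],[[-0.036,0.0145,0],0,0],[[-0.036,0.0145,0],0,0],[[-0.036,0.0145,0],0,0],[[-0.036,0.0145,0],0,0],[[-0.036,0.0145,0],0,0],[[-0.036,0.0145,0],0,0]]'
python3 -m handwheel '[[[-0.036,0.0145,0],0,0],[[-0.036,0.0145,0],0,0],[[-0.036,0.0145,0],0,0],[[-0.036,0.0145,0],0,0],[[-0.036,0.0145,0],0,0],[[0,0,0],0,0],[[0,0,0],0,0]]'
python3 go.py .43 -.28 .38
python3 - <<'E'
from bench import r
import cv2,numpy as np
s=r.get_state();d=r.snapshot('wrist')
T=np.eye(4);T[:3,:3]=s['eef_rot'];T[:3,3]=s['position']
np.savez('w10.npz',mtx=d['mtx'],cam_to_world=T@d['mount'],pixels=d['pixels']);cv2.imwrite('pics/w1.png',d['pixels'])
E
```

```text
t: 0.98
position: [0.2096, 0.6953, 0.3842]
eef_rot: [[-0.173, 0.985, 0.001], [0.985, 0.173, 0.005], [0.004, 0.002, -1.0]]
force: [-0.3, 0.3, 0.7]
gripper_width: 1.0
grasp_force: 0.0
t: 1.98
position: [0.4581, 0.2984, 0.38]
eef_rot: [[-0.182, 0.983, -0.0], [0.983, 0.182, -0.0], [-0.0, -0.0, -1.0]]
force: [1.0, -0.5, 0.3]
gripper_width: 1.0
grasp_force: 0.0
t: 2.57
position: [0.5618, 0.1337, 0.3799]
eef_rot: [[-0.177, 0.984, -0.001], [0.984, 0.177, -0.001], [-0.001, -0.001, -1.0]]
force: [-0.4, 0.4, 0.1]
gripper_width: 0.999
grasp_force: 0.0
t 2.57 p [0.5618 0.1337 0.3799] xyaw 100.17 tool delta [-0.3839 -0.2028  0.0005] rows 13 [-0.0295 -0.0156  0.    ] F [-0.4  0.4  0.1] w 0.999 g 0.0
```

View pics/w1.png

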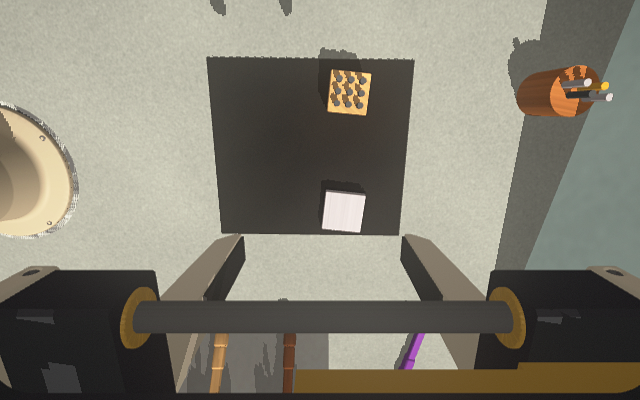

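The wrist view is sharp. The mat corners are at (207,57), (414,61), (400,235) and (222,234). The bench block's top corners are (326,191) to (361,233), and the stamp block's top is (331,69) to (368,115).

```bash
python3 - <<'E'
from fit import *
C['w']=np.load('w10.npz')
m=[('w',(sx*.17,sy*.155,.004),np.array(q)) for sx,sy,q in[(-1,1,(207,57)),(1,1,(414,61)),(1,-1,(400,235)),(-1,-1,(222,234))]]
M=fit(m,(.54,.13,.16))
def blk(h,z,qs,x0): return fit([('w',(a*h,b*h,z),np.array(q)) for (a,b),q in zip([(-1,1),(1,1),(1,-1),(-1,-1)],qs)],x0)
b=blk(.0375,.031,[(326,191),(366,194),(361,233),(322,230)],(.61,.045,.06))
k=blk(.03,.064,[(331,69),(372,73),(368,116),(327,110)],(.58,.24,.1))
mid=(b+k)/2;d=(k-b)[:2];print('mid',mid,np.linalg.norm(d),np.arctan2(-d[0],d[1]))
E
python3 -m handwheel '[[[-0.0295,-0.0156,0],0,0],[[-0.0295,-0.0156,0],0,0],[[-0.0295,-0.0156,0],0,0],[[-0.0295,-0.0156,0],0,0],[[-0.0295,-0.0156,0],0,0],[[-0.0295,-0.0156,0],0,0],[[-0.0295,-0.0156,0],0,0],[[-0.0295,-0.0156,0],0,0],[[-0.0295,-0.0156,0],0,0],[[0,0,0],0,0],[[0,0,0],0,0]]'
python3 - <<'E'
from bench import r
import cv2,numpy as np
s=r.get_state();d=r.snapshot('wrist')
T=np.eye(4);T[:3,:3]=s['eef_rot'];T[:3,3]=s['position']
np.savez('w20.npz',mtx=d['mtx'],cam_to_world=T@d['mount'],pixels=d['pixels']);cv2.imwrite('pics/w2.png',d['pixels'])
E
```

```text
[0.5413 0.1325 0.1654] [[-0.5, 0.4], [1.3, -1.0], [-0.6, 0.9], [0.1, -0.0]]
[0.6164 0.0442 0.0938] [[-1.5, -0.6], [1.3, -0.1], [1.1, 0.5], [-1.0, 0.3]]
[0.5833 0.2416 0.0811] [[0.4, -0.2], [0.1, 0.0], [-1.5, -0.7], [0.3, 1.3]]
mid [0.59982169 0.14291664 0.08743489] 0.20020056526887792 0.16606644548083527
t: 3.53
position: [0.4702, -0.15, 0.3806]
eef_rot: [[-0.179, 0.984, 0.0], [0.984, 0.179, 0.001], [0.001, 0.0, -1.0]]
force: [0.1, 1.0, 0.7]
gripper_width: 1.003
grasp_force: 0.0
```

View pics/w2.png

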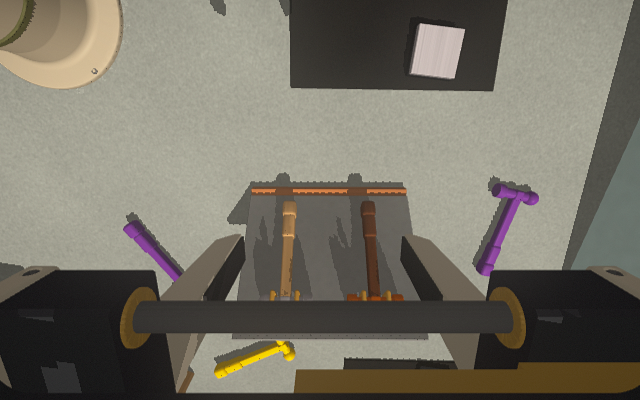

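The wrist view over the stand shows the hammer's pale handle from its butt at (290,203) to the hooks at (272,296) and (296,296), and the mallet's butt at (368,203). The board's top corners are (233,338) and (427,338). I'll fit the stand to these and compute the grasp.

```bash
python3 - <<'E'
from fit import *
C['w']=np.load('w20.npz')
c=np.sqrt(.5)
H=lambda y,x,z=0:(.0337+c*x-c*z,y,.1641+c*x+c*z)
A=-.065;B=.065
o=[('w',H(A,-.165,.013),(290,202)),('w',H(B,-.165,.013),(368,202)),('w',H(A,-.1,.011),(288.5,236)),('w',H(B,-.1,.011),(370.5,236)),
('w',(.077,-.14,.189),(233,338)),('w',(.077,.14,.189),(427,338))]
v=fit([(n,P,np.array(q)) for n,P,q in o],(.508,-.3025,-1.39))
R=lambda P:np.array([v[0]+np.cos(v[2])*P[0]-np.sin(v[2])*P[1],v[1]+np.sin(v[2])*P[0]+np.cos(v[2])*P[1],P[2]])
print('tool x yaw',np.degrees(v[2])+180,'head',R(H(A,0)),'grip-72',R(H(A,-.072)),'slope dir',R(H(A,.1))-R(H(A,0)))
E
```

```text
[ 0.5095 -0.303  -1.392 ] [[0.2, -2.7], [-0.1, -2.7], [-0.3, 0.1], [0.1, 0.1], [-1.8, 2.4], [2.2, 2.5]]
tool x yaw 100.24516182403936 head [ 0.45155125 -0.34776436  0.1641    ] grip-72 [ 0.44249608 -0.29766442  0.11318831] slope dir [ 0.01257663 -0.06958325  0.07071068]
```

```bash
python3 go.py .4425 -.2977 .38; python3 -m handwheel '[[[-0.028,-0.0105,0],0,0],[[-0.028,-0.0105,0],0,0],[[-0.028,-0.0105,0],0,0],[[-0.028,-0.0105,0],0,0],[[-0.028,-0.0105,0],0,0],[[0,0,0],0,0],[[0,0,0],0,0]]'
python3 go.py .4425 -.2977 .107
```

```text
t 3.58 p [ 0.4708 -0.1487  0.3804] xyaw 100.44 tool delta [-0.1414 -0.0549  0.0003] rows 5 [-0.0283 -0.011   0.0001] F [0.6 0.8 0.2] w 1.002 g 0.0
t: 4.17
position: [0.4448, -0.2966, 0.3801]
eef_rot: [[-0.18, 0.984, -0.001], [0.984, 0.18, 0.0], [0.0, -0.001, -1.0]]
force: [-0.2, 0.3, -0.8]
gripper_width: 0.998
grasp_force: 0.0
t 4.17 p [ 0.4448 -0.2966  0.3801] xyaw 100.35 tool delta [-0.0007 -0.0023  0.2731] rows 8 [-0.0001 -0.0003  0.0341] F [-0.2  0.3 -0.8] w 0.998 g 0.0
```

```bash
python3 -m handwheel '[[[0,-0.002,0.034],0,0],[[0,0,0.034],0,0],[[0,0,0.034],0,0],[[0,0,0.034],0,0],[[0,0,0.034],0,0],[[0,0,0.03],0,0],[[0,0,0.02],0,0],[[0,0,0],0,0],[[0,0,0],0,0]]'
python3 go.py .4425 -.2977 .107
python3 - <<'E'
from bench import r
import cv2,numpy as np
w=r.snapshot('wrist')['pixels'];s=r.snapshot('side')['pixels'][180:350,230:430]
c=np.vstack([w[130:400],cv2.resize(s,(353,300),interpolation=cv2.INTER_CUBIC).copy() if 0 else np.hstack([cv2.resize(s,(353,300),interpolation=cv2.INTER_CUBIC),np.zeros((300,287,3),np.uint8)])])
cv2.imwrite('pics/c3.png',c)
E
```

```text
t: 4.92
position: [0.4428, -0.2955, 0.16]
eef_rot: [[-0.182, 0.983, -0.002], [0.983, 0.182, 0.002], [0.002, -0.002, -1.0]]
force: [-0.0, 0.0, 0.4]
gripper_width: 0.993
grasp_force: 0.0
t 4.92 p [ 0.4428 -0.2955  0.16  ] xyaw 100.48 tool delta [-0.0022 -0.0006  0.053 ] rows 2 [-0.0011 -0.0003  0.0265] F [-0.   0.   0.4] w 0.993 g 0.0
```

View pics/c3.png

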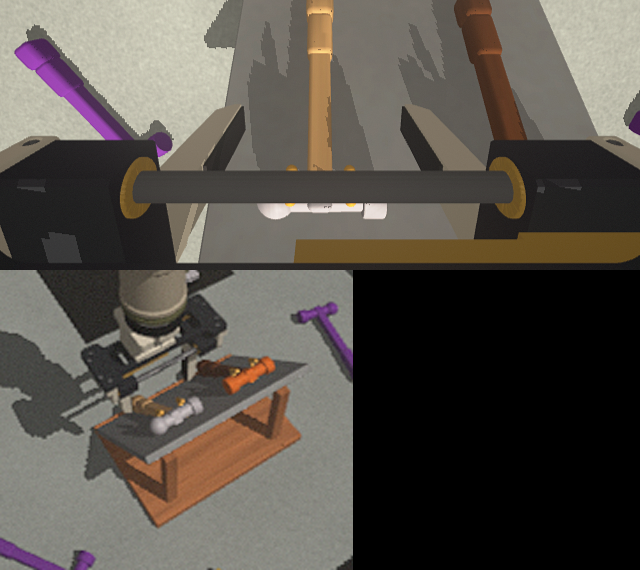

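The handle is centred between the fingers (column 320, against a finger centre of 323), and the mallet is clear. I'll lower the rest of the way and close.

```bash
python3 -m handwheel '[[[-0.001,-0.001,0.02],0,0],[[-0.001,0,0.02],0,0],[[0,0,0.013],0,0],[[0,0,0],0,0],[[0,0,0],0,0]]'; python3 -m handwheel '[[[0,0,0],0,1],[[0,0,0],0,1],[[0,0,0],0,1],[[0,0,0],0,1],[[0,0,0],0,1],[[0,0,0],0,1],[[0,0,0],0,1],[[0,0,0],0,1],[[0,0,0],0,1],[[0,0,0],0,1]]'
```

```text
t: 5.43
position: [0.4422, -0.2998, 0.1087]
eef_rot: [[-0.179, 0.984, 0.001], [0.984, 0.179, -0.0], [-0.0, 0.001, -1.0]]
force: [-0.1, 0.7, 0.6]
gripper_width: 0.998
grasp_force: 0.0
t: 6.27
position: [0.4415, -0.2998, 0.1076]
eef_rot: [[-0.179, 0.984, -0.0], [0.984, 0.179, 0.0], [0.0, -0.0, -1.0]]
force: [-0.5, 0.2, 0.1]
gripper_width: 0.331
grasp_force: 0.1
```

```bash
python3 -m handwheel '[[[0,0,0],0,1],[[0,0,0],0,1],[[0,0,0],0,1],[[0,0,0],0,1],[[0,0,0],0,1],[[0,0,0],0,1]]'
```

```text
t: 6.77
position: [0.4414, -0.2998, 0.1076]
eef_rot: [[-0.179, 0.984, -0.0], [0.984, 0.179, 0.0], [0.0, -0.0, -1.0]]
force: [-3.0, -0.0, -0.3]
gripper_width: 0.168
grasp_force: 30.0
```

```bash
python3 -m handwheel '[[[-0.003,0,-0.003],0,1],[[-0.003,0,-0.003],0,1],[[-0.003,0,-0.003],0,1],[[-0.003,0,-0.003],0,1],[[-0.003,0,-0.003],0,1],[[-0.003,0,-0.003],0,1],[[0,0,0],0,1]]'
python3 - <<'E'
from bench import r
import cv2,numpy as np
w=r.snapshot('wrist')['pixels'];s=r.snapshot('side')['pixels'][180:350,230:430]
c=np.vstack([w[130:400],np.hstack([cv2.resize(s,(353,300),interpolation=cv2.INTER_CUBIC),np.zeros((300,287,3),np.uint8)])])
cv2.imwrite('pics/c4.png',c)
E
```

```text
t: 7.35
position: [0.4443, -0.3162, 0.1259]
eef_rot: [[-0.18, 0.984, -0.001], [0.984, 0.18, 0.003], [0.003, -0.001, -1.0]]
force: [-2.8, 6.1, 3.6]
gripper_width: 0.171
grasp_force: 33.5
```

View pics/c4.png

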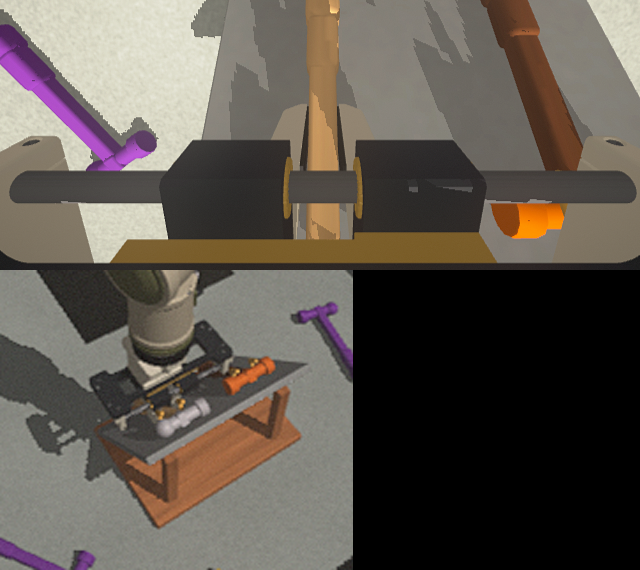

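The hammer is out of the hooks, about 25 mm up the slope in the fingers, and the mallet is untouched. The 7 N is square to the board, so it is only resting on it. I'll continue upward more steeply.

```bash
python3 -m handwheel '[[[-0.003,0,-0.005],0,1],[[-0.003,0,-0.005],0,1],[[-0.002,0,-0.006],0,1],[[0,0,-0.008],0,1],[[0,0,-0.01],0,1],[[0,0,-0.014],0,1]]'; python3 -m handwheel '[[[0,0,-0.025],0,1],[[0,0,-0.025],0,1],[[0,0,-0.025],0,1],[[0,0,-0.025],0,1],[[0,0,-0.02],0,1],[[0,0,0],0,1],[[0,0,0],0,1]]'
python3 - <<'E'
from bench import r
import cv2,numpy as np
w=r.snapshot('wrist')['pixels'];s=r.snapshot('side')['pixels'][180:350,230:430]
c=np.vstack([w[130:400],np.hstack([cv2.resize(s,(353,300),interpolation=cv2.INTER_CUBIC),np.zeros((300,287,3),np.uint8)])])
cv2.imwrite('pics/c5.png',c)
E
```

```text
t: 7.95
position: [0.4454, -0.3243, 0.1731]
eef_rot: [[-0.18, 0.984, -0.003], [0.984, 0.18, 0.002], [0.003, -0.002, -1.0]]
force: [0.8, -0.5, -2.2]
gripper_width: 0.168
grasp_force: 30.0
t: 8.53
position: [0.4466, -0.3258, 0.2945]
eef_rot: [[-0.179, 0.984, 0.002], [0.984, 0.179, -0.001], [-0.001, 0.002, -1.0]]
force: [0.1, 0.2, -2.7]
gripper_width: 0.168
grasp_force: 30.0
```

View pics/c5.png

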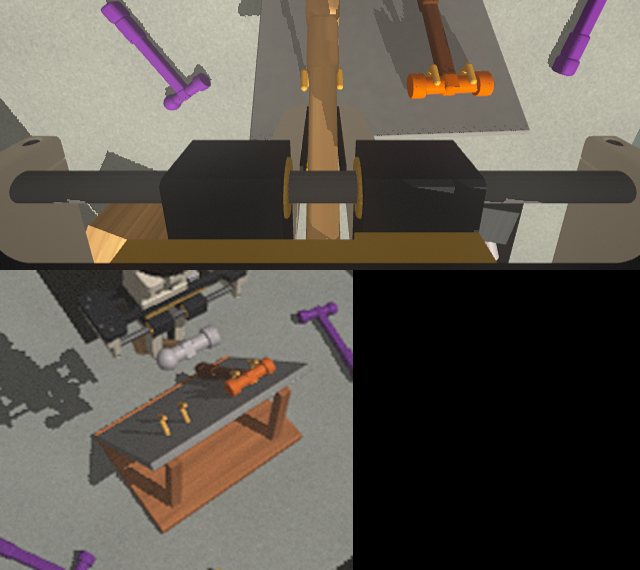

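The hammer is lifted free at about 2.7 N (0.27 kg), and the hooks are empty in both views. Next I'll compute its tilt and the transfer.

```bash
python3 go.py .528 .131 .295; cat > tilt.py <<'E'
import numpy as np
from bench import r
d=r.snapshot('wrist');M=np.linalg.inv(d['mount'])
for th in range(-20,61,10):
    t=np.radians(th);o=[]
    for L,h in((28,11),(68,11),(93,13)):   # ring -100, ring -140, butt edge, tool x forward
        P=np.array([L*np.cos(t)+h*np.sin(t),0,-7+L*np.sin(t)-h*np.cos(t),1000])/1000
        q=d['mtx']@(M@P)[:3];o.append(round(q[1]/q[2]))
    print(th,o)
np.save('wl.npy',d['pixels']);c=d['pixels'][:,310:335].mean(1).astype(int)
for i in range(0,240,8):print(i,c[i].tolist(),end=' ')
E
python3 tilt.py
```

```text
t 8.63 p [ 0.4459 -0.325   0.2928] xyaw 100.32 tool delta [ 0.434   0.1625 -0.002 ] rows 13 [ 0.0334  0.0125 -0.0002] F [ 0.4 -0.5 -1.9] w 0.173 g 30.0
-20 [229, 156, 97]
-10 [220, 141, 81]
0 [212, 133, 76]
10 [207, 129, 77]
20 [203, 130, 84]
30 [200, 135, 95]
40 [200, 142, 108]
50 [201, 151, 123]
60 [204, 162, 138]
0 [160, 176, 177] 8 [164, 181, 182] 16 [163, 179, 180] 24 [166, 182, 184] 32 [167, 183, 185] 40 [167, 184, 186] 48 [166, 182, 183] 56 [168, 185, 186] 64 [169, 186, 188] 72 [170, 187, 189] 80 [168, 185, 186] 88 [93, 102, 105] 96 [78, 136, 215] 104 [101, 109, 115] 112 [100, 108, 113] 120 [70, 105, 137] 128 [70, 105, 138] 136 [70, 106, 138] 144 [68, 103, 135] 152 [67, 102, 133] 160 [67, 102, 133] 168 [67, 102, 134] 176 [66, 101, 132] 184 [66, 101, 132] 192 [67, 101, 132] 200 [66, 101, 133] 208 [66, 101, 133] 216 [66, 101, 132] 224 [66, 101, 133] 232 [71, 110, 145]
```

The butt is at row 118 and the ring at row 145, so the hammer is still at about 45° and still gripped near x = -72 mm. Now the transfer.

```bash
python3 -m handwheel '[[[0.012,0.004,-0.01],0,1],[[0.024,0.009,-0.015],0,1],[[0.03,0.0113,0],0,1],[[0.03,0.0113,0],0,1],[[0.03,0.0113,0],0,1],[[0.03,0.0113,0],0,1],[[0.03,0.0113,0],0,1],[[0.03,0.0113,0],0,1],[[0.03,0.0113,0],0,1],[[0.03,0.0113,0],0,1],[[0.03,0.0113,0],0,1],[[0.03,0.0113,0],0,1]]'
python3 -m handwheel '[[[0.03,0.0113,0],0,1],[[0.03,0.0113,0],0,1],[[0.03,0.0113,0],0,1],[[0.02,0.008,0],0,1],[[0.01,0.004,0],0,1],[[0,0,0],-0.06,1],[[0,0,0],-0.1,1],[[0,0,0],-0.1,1],[[0,0,0],-0.1,1],[[0,0,0],-0.1,1],[[0,0,0],-0.1,1],[[0,0,0],-0.1,1]]'
python3 -m handwheel '[[[0,0,0],-0.1,1],[[0,0,0],-0.1,1],[[0,0,0],-0.1,1],[[0,0,0],-0.1,1],[[0,0,0],-0.1,1],[[0,0,0],-0.1,1],[[0,0,0],-0.1,1],[[0,0,0],-0.1,1],[[0,0,0],-0.06,1],[[0,0,0],-0.038,1],[[0,0,0],0,1]]'
python3 go.py .528 .131 .12; python3 tilt.py | tail -1
```

```text
t: 9.68
position: [0.5096, 0.0293, 0.3176]
eef_rot: [[-0.179, 0.984, -0.002], [0.984, 0.179, -0.001], [-0.0, -0.002, -1.0]]
force: [0.9, 0.0, -1.4]
gripper_width: 0.17
grasp_force: 30.0
t: 10.68
position: [0.5334, 0.1526, 0.3177]
eef_rot: [[-0.747, 0.665, -0.001], [0.665, 0.747, -0.001], [0.0, -0.002, -1.0]]
force: [0.8, -0.5, -1.9]
gripper_width: 0.171
grasp_force: 30.0
t: 11.6
position: [0.5334, 0.1526, 0.3178]
eef_rot: [[-0.986, -0.167, -0.001], [-0.167, 0.986, -0.001], [0.002, -0.001, -1.0]]
force: [0.3, -0.2, -2.7]
gripper_width: 0.169
grasp_force: 30.0
t 11.6 p [0.5334 0.1526 0.3178] xyaw -170.41 tool delta [ 0.0086 -0.0202  0.1978] rows 6 [ 0.0014 -0.0034  0.033 ] F [ 0.3 -0.2 -2.7] w 0.169 g 30.0
0 [185, 203, 205] 8 [183, 201, 202] 16 [186, 205, 206] 24 [186, 204, 205] 32 [188, 206, 208] 40 [187, 204, 207] 48 [64, 71, 74] 56 [62, 69, 72] 64 [60, 66, 69] 72 [57, 63, 66] 80 [55, 61, 65] 88 [54, 60, 64] 96 [52, 58, 62] 104 [52, 58, 63] 112 [51, 56, 61] 120 [72, 112, 147] 128 [68, 106, 139] 136 [68, 107, 141] 144 [69, 107, 141] 152 [72, 113, 149] 160 [73, 114, 150] 168 [73, 114, 151] 176 [72, 112, 148] 184 [73, 113, 150] 192 [73, 114, 151] 200 [74, 115, 152] 208 [74, 115, 151] 216 [74, 115, 152] 224 [74, 115, 151] 232 [74, 115, 151]
```

```bash
python3 -m handwheel '[[[0.003,-0.007,0.02],0,1],[[0.003,-0.007,0.033],0,1],[[0.0025,-0.006,0.033],0,1],[[0,0,0.033],0,1],[[0,0,0.033],0,1],[[0,0,0.033],0,1],[[0,0,0.025],0,1],[[0,0,0.015],0,1],[[0,0,0.006],0,1],[[0,0,0],0,1]]'
python3 -m handwheel '[[[0,0,0.0025],0,1],[[0,0,0.0025],0,1],[[0,0,0.0025],0,1],[[0,0,0.0025],0,1],[[0,0,0.0025],0,1],[[0,0,0.0025],0,1]]'
python3 -m handwheel '[[[0,0,0.002],0,1],[[0,0,0.002],0,1],[[0,0,0.002],0,1]]'
python3 go.py .528 .131 .011; python3 tilt.py | tail -1
```

```text
t: 12.48
position: [0.528, 0.1321, 0.0862]
eef_rot: [[-0.986, -0.165, -0.003], [-0.165, 0.986, -0.001], [0.003, -0.001, -1.0]]
force: [-0.0, 0.5, -2.4]
gripper_width: 0.172
grasp_force: 30.0
t: 12.98
position: [0.5289, 0.133, 0.0728]
eef_rot: [[-0.986, -0.166, 0.001], [-0.166, 0.986, 0.0], [-0.001, 0.0, -1.0]]
force: [1.4, 0.3, 3.2]
gripper_width: 0.167
grasp_force: 30.0
t: 13.23
position: [0.5331, 0.1337, 0.0682]
eef_rot: [[-0.986, -0.166, 0.009], [-0.166, 0.986, 0.002], [-0.009, 0.001, -1.0]]
force: [9.0, 0.7, 12.2]
gripper_width: 0.174
grasp_force: 30.0
t 13.23 p [0.5331 0.1337 0.0682] xyaw -170.44 tool delta [ 0.006  -0.0019  0.0571] rows 2 [ 0.003  -0.0009  0.0286] F [ 9.   0.7 12.2] w 0.174 g 30.0
0 [56, 61, 65] 8 [56, 61, 66] 16 [56, 62, 66] 24 [55, 61, 64] 32 [56, 62, 66] 40 [57, 62, 67] 48 [57, 62, 66] 56 [57, 63, 67] 64 [57, 62, 67] 72 [57, 64, 68] 80 [57, 64, 69] 88 [58, 65, 70] 96 [58, 65, 71] 104 [49, 55, 60] 112 [95, 151, 193] 120 [79, 124, 163] 128 [80, 126, 164] 136 [82, 127, 167] 144 [83, 131, 173] 152 [85, 133, 175] 160 [85, 134, 176] 168 [84, 133, 176] 176 [84, 132, 173] 184 [85, 132, 174] 192 [84, 132, 173] 200 [85, 134, 176] 208 [85, 134, 176] 216 [85, 133, 175] 224 [85, 133, 175] 232 [86, 133, 175]
```

The butt has touched and is sticking on the rubber, so I'll swing the grip down along the arc about it, easing forward.

```bash
python3 -m handwheel '[[[-0.003,0,0.001],0,1],[[-0.003,0,0.002],0,1],[[-0.002,0,0.0025],0,1],[[-0.002,0,0.0025],0,1]]'; python3 -m handwheel '[[[-0.002,0,0.0025],0,1],[[-0.002,0,0.0025],0,1],[[-0.0015,0,0.0025],0,1],[[-0.0015,0,0.0025],0,1]]'; python3 tilt.py | tail -1
```

```text
t: 13.62
position: [0.5414, 0.1351, 0.0596]
eef_rot: [[-0.986, -0.166, 0.005], [-0.166, 0.986, 0.001], [-0.005, 0.0, -1.0]]
force: [4.5, 0.4, 5.8]
gripper_width: 0.171
grasp_force: 30.0
t: 13.95
position: [0.5462, 0.1359, 0.0487]
eef_rot: [[-0.986, -0.166, 0.001], [-0.166, 0.986, 0.0], [-0.001, 0.0, -1.0]]
force: [2.9, 0.9, 2.4]
gripper_width: 0.17
grasp_force: 30.0
0 [55, 60, 64] 8 [55, 60, 64] 16 [55, 61, 66] 24 [56, 62, 67] 32 [56, 62, 67] 40 [56, 63, 68] 48 [57, 63, 69] 56 [58, 65, 71] 64 [57, 65, 73] 72 [58, 66, 75] 80 [59, 67, 76] 88 [48, 56, 66] 96 [131, 210, 247] 104 [133, 213, 248] 112 [136, 218, 251] 120 [83, 130, 171] 128 [81, 126, 166] 136 [87, 136, 180] 144 [87, 137, 181] 152 [87, 137, 181] 160 [87, 137, 181] 168 [86, 134, 177] 176 [86, 135, 178] 184 [86, 135, 179] 192 [84, 131, 172] 200 [87, 137, 181] 208 [88, 137, 181] 216 [88, 137, 180] 224 [88, 137, 180] 232 [88, 137, 179]
```

```bash
python3 -m handwheel '[[[-0.0012,0,0.0025],0,1],[[-0.0012,0,0.0025],0,1],[[-0.0012,0,0.0025],0,1],[[-0.001,0,0.0025],0,1],[[-0.001,0,0.0025],0,1],[[-0.001,0,0.0025],0,1]]'; python3 -m handwheel '[[[-0.0007,0,0.0025],0,1],[[-0.0007,0,0.0025],0,1],[[-0.0005,0,0.0025],0,1],[[-0.0003,0,0.0025],0,1],[[0,0,0.0015],0,1],[[0,0,0.0015],0,1]]'; python3 tilt.py | tail -1
```

```text
t: 14.5
position: [0.5517, 0.1368, 0.0332]
eef_rot: [[-0.986, -0.166, -0.001], [-0.166, 0.986, -0.0], [0.001, -0.0, -1.0]]
force: [2.9, 0.4, 0.8]
gripper_width: 0.171
grasp_force: 30.0
t: 15.0
position: [0.5539, 0.1371, 0.0204]
eef_rot: [[-0.986, -0.166, -0.0], [-0.166, 0.986, -0.0], [0.0, -0.0, -1.0]]
force: [1.6, 1.0, 0.4]
gripper_width: 0.171
grasp_force: 30.0
0 [55, 60, 65] 8 [55, 61, 66] 16 [56, 62, 68] 24 [56, 62, 70] 32 [56, 64, 72] 40 [57, 66, 76] 48 [58, 67, 79] 56 [58, 69, 84] 64 [57, 69, 86] 72 [96, 152, 204] 80 [143, 227, 253] 88 [147, 231, 253] 96 [149, 232, 253] 104 [149, 233, 254] 112 [151, 234, 254] 120 [149, 232, 254] 128 [129, 207, 248] 136 [103, 159, 200] 144 [109, 168, 205] 152 [99, 155, 197] 160 [89, 140, 186] 168 [87, 138, 183] 176 [86, 136, 180] 184 [94, 147, 188] 192 [99, 155, 195] 200 [89, 139, 185] 208 [88, 138, 182] 216 [88, 138, 182] 224 [88, 137, 181] 232 [88, 137, 180]
```

```bash
python3 -m handwheel '[[[0,0,0.0015],0,1],[[0,0,0.0015],0,1],[[0,0,0.0015],0,1],[[0,0,0],0,1]]'; python3 -m handwheel '[[[0,0,0.001],0,1],[[0,0,0.001],0,1],[[0,0,0],0,1]]'; python3 -m handwheel '[[[0,0,0.001],0,1],[[0,0,0.001],0,1],[[0,0,0],0,1]]';  python3 tilt.py | tail -1;python3 go.py .528 .131 .011
```

```text
t: 15.38
position: [0.5539, 0.1371, 0.0159]
eef_rot: [[-0.986, -0.166, -0.0], [-0.166, 0.986, -0.0], [0.0, -0.0, -1.0]]
force: [1.2, 0.2, 0.7]
gripper_width: 0.168
grasp_force: 30.0
t: 15.63
position: [0.5541, 0.1371, 0.014]
eef_rot: [[-0.986, -0.166, -0.0], [-0.166, 0.986, -0.0], [0.0, -0.0, -1.0]]
force: [1.5, 0.5, -0.4]
gripper_width: 0.171
grasp_force: 30.0
t: 15.88
position: [0.554, 0.1371, 0.0119]
eef_rot: [[-0.986, -0.166, -0.0], [-0.166, 0.986, -0.0], [0.0, -0.0, -1.0]]
force: [2.0, -0.1, 1.2]
gripper_width: 0.167
grasp_force: 30.0
0 [55, 61, 65] 8 [55, 61, 66] 16 [54, 61, 68] 24 [56, 63, 70] 32 [56, 64, 74] 40 [57, 66, 77] 48 [58, 68, 82] 56 [59, 69, 86] 64 [58, 70, 89] 72 [118, 190, 238] 80 [149, 232, 254] 88 [150, 233, 254] 96 [150, 233, 254] 104 [151, 234, 254] 112 [152, 235, 254] 120 [148, 232, 254] 128 [127, 205, 247] 136 [149, 226, 243] 144 [126, 192, 221] 152 [129, 196, 224] 160 [96, 154, 205] 168 [87, 138, 185] 176 [86, 135, 180] 184 [99, 155, 194] 192 [98, 154, 193] 200 [103, 162, 197] 208 [86, 136, 180] 216 [87, 136, 180] 224 [86, 136, 179] 232 [86, 135, 178] t 15.93 p [0.5541 0.1371 0.012 ] xyaw -170.42 tool delta [ 0.0267 -0.0017  0.001 ] rows 1 [ 0.0267 -0.0017  0.001 ] F [ 0.6  0.1 -0.6] w 0.167 g 30.0
```

```bash
python3 -m handwheel '[[[0,0,0.001],0,1],[[0,0,0],0,1]]'; python3 -m handwheel '[[[0,0,0.001],0,1],[[0,0,0],0,1]]'; python3 -m handwheel '[[[0,0,0.001],0,1],[[0,0,0],0,1]]'
```

```text
t: 16.1
position: [0.5541, 0.1371, 0.011]
eef_rot: [[-0.986, -0.166, -0.0], [-0.166, 0.986, -0.0], [0.0, -0.0, -1.0]]
force: [1.7, 0.1, -0.3]
gripper_width: 0.17
grasp_force: 30.0
t: 16.27
position: [0.5541, 0.1371, 0.01]
eef_rot: [[-0.986, -0.166, -0.0], [-0.166, 0.986, -0.0], [0.0, -0.0, -1.0]]
force: [2.0, -0.2, 0.2]
gripper_width: 0.169
grasp_force: 30.0
t: 16.43
position: [0.5541, 0.1372, 0.009]
eef_rot: [[-0.986, -0.167, -0.0], [-0.167, 0.986, -0.0], [0.0, -0.0, -1.0]]
force: [0.4, -0.8, 0.9]
gripper_width: 0.172
grasp_force: 30.0
```

The hammer is now nearly flat and still held. I'll raise it slightly, move it back 26 mm to the midpoint, and lower it again.

```bash
python3 -m handwheel '[[[0,0,-0.003],0,1],[[0,0,-0.004],0,1],[[0.005,0,0],0,1],[[0.008,-0.001,0],0,1],[[0.008,-0.001,0],0,1],[[0.005,0,0],0,1],[[0,0,0.002],0,1],[[0,0,0.002],0,1],[[0,0,0.001],0,1],[[0,0,0.001],0,1],[[0,0,0.001],0,1],[[0,0,0],0,1]]'
python3 go.py .528 .131 .009
python3 - <<'E'
from bench import r
import cv2,numpy as np
d=r.snapshot('top');t=d['pixels'];np.savez('t20.npz',**d);d=r.snapshot('side');s=d['pixels'];np.savez('s20.npz',**d);d=r.snapshot('wrist');w=d['pixels']
a=cv2.resize(t[125:270,150:285],(405,435),interpolation=cv2.INTER_CUBIC)
b=cv2.resize(s[130:225,238:368],(390,285),interpolation=cv2.INTER_CUBIC)
c=np.zeros((600,800,3),np.uint8)
c[:435,:405]=a;c[:285,405:795]=b;c[290:515,405:795]=cv2.resize(w,(390,244))[:225]
cv2.imwrite('pics/c6.png',c)
E
```

```text
t: 17.43
position: [0.5292, 0.131, 0.009]
eef_rot: [[-0.986, -0.166, 0.0], [-0.166, 0.986, 0.0], [-0.0, 0.0, -1.0]]
force: [1.3, 0.8, -0.2]
gripper_width: 0.169
grasp_force: 30.0
t 17.43 p [0.5292 0.131  0.009 ] xyaw -170.42 tool delta [ 0.0012  0.0002 -0.    ] rows 1 [ 0.0012  0.0002 -0.    ] F [ 1.3  0.8 -0.2] w 0.169 g 30.0
```

View pics/c6.png

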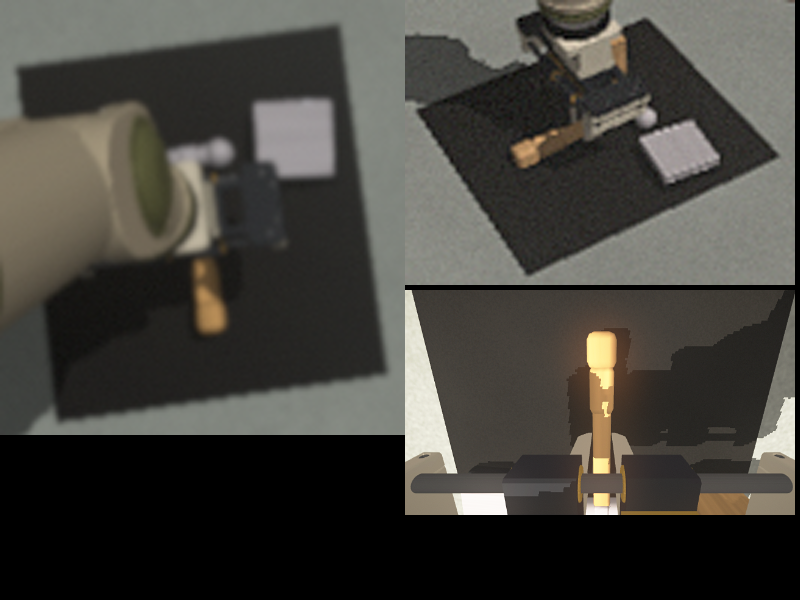

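The last view shows the hammer flat between the blocks, with its ball at top-crop (218,152), side-crop (647,117) and the handle pointing to the robot's side. Next I'll compute where that puts the head.

```bash
python3 - <<'E'
from fit import *
from scipy.optimize import minimize
def ray(n,px,z):
    d=C[n];T=d['cam_to_world'];v=T[:3,:3]@np.linalg.solve(d['mtx'],[*px,1]);o=T[:3,3];return o+v*(z-o[2])/v[2]
mid=np.array([.599,.143]);a=.166;R=np.array([[np.cos(a),-np.sin(a)],[np.sin(a),np.cos(a)]])
pt=un((218,152),3,(150,125));ps=un((647,117),3,(238,130),405)
for z in(.012,.017,.022):
    for n,p in(('top',pt),('side',ps)): print(z,n,np.round(R.T@(ray(n,p,z)[:2]-mid),4))
# bench block & mat sanity in top
print('bench top',R.T@(ray('top',un((294,140),3,(150,125)),.031)[:2]-mid),'side',R.T@(ray('side',un((680,147),3,(238,130),405),.031)[:2]-mid))
# butt edge from wrist
from bench import r
s=r.get_state();d=r.snapshot('wrist');T=np.eye(4);T[:3,:3]=s['eef_rot'];T[:3,3]=s['position'];C['n']={'mtx':d['mtx'],'cam_to_world':T@d['mount']}
im=d['pixels'].astype(int);m=(im[...,2]-im[...,0]>60)&(np.arange(400)[:,None]<150);m[:,:250]=0;m[:,400:]=0
ys,xs=np.nonzero(m);print('butt row',ys.min());
for rr in(75,90,110):
    x=np.nonzero(m[rr])[0];print(rr,x.mean(),len(x))
for z in(.03,.017):print('butt',np.round(R.T@(ray('n',(322,ys.min()),z)[:2]-mid),4))
E
```

```text
0.012 top [-0.0036 -0.0237]
0.012 side [ 0.0042 -0.0199]
0.017 top [-0.0045 -0.0247]
0.017 side [ 0.0016 -0.0244]
0.022 top [-0.0054 -0.0257]
0.022 side [-0.001  -0.0289]
bench top [-0.00565531 -0.09836684] side [ 0.00083894 -0.10124026]
butt row 67
75 322.0 45
90 322.5 50
110 322.0 49
butt [-0.1676 -0.001 ]
butt [-0.1692 -0.0011]
```

The head is within about 3 mm of the midpoint and square to the line. I'll lower a touch and release.

```bash
python3 -m handwheel '[[[0,0,0.001],0,1],[[0,0,0],0,1],[[0,0,0],0,0.75],[[0,0,0],0,0.7],[[0,0,0],0,0.6],[[0,0,0],0,0.5],[[0,0,0],0,0.5],[[0,0,0],0,0.5],[[0,0,0],0,0.5],[[0,0,0],0,0.5],[[0,0,0],0,0.5]]'; python3 -m handwheel '[[[0,0,-0.01],0,0.5],[[0,0,-0.02],0,0.5],[[0,0,-0.03],0,0.5],[[0,0,-0.04],0,0.5],[[0,0,-0.04],0,0.5],[[0,0,-0.04],0,0.5],[[0,0,-0.04],0,0.5],[[0,0,-0.03],0,0.5],[[0,0,0],0,0.5],[[0,0,0],0,0.5]]'
python3 - <<'E'
from fit import *
from bench import r
s=r.get_state();d=r.snapshot('wrist');T=np.eye(4);T[:3,:3]=s['eef_rot'];T[:3,3]=s['position'];C['n']={'mtx':d['mtx'],'cam_to_world':T@d['mount']}
D=C['n'];im=d['pixels'].astype(int);cv2.imwrite('pics/w9.png',d['pixels'])
def ray(px,z):
    T=D['cam_to_world'];v=T[:3,:3]@np.linalg.solve(D['mtx'],[*px,1]);o=T[:3,3];return (o+v*(z-o[2])/v[2])[:2]
mid=np.array([.599,.143]);a=.166;R=np.array([[np.cos(a),-np.sin(a)],[np.sin(a),np.cos(a)]])
P=lambda x,y,z:(lambda w:np.round(proj('n',[*w,z])))(mid+R@[x,y])
print('pred head',P(0,0,.02),'ball',P(0,-.027,.02),'face',P(0,.035,.02),'butt',P(-.165,0,.017))
m=((im[...,2]-im[...,0])>50).astype(np.uint8)
n,l,st,c=cv2.connectedComponentsWithStats(m)
for i in range(1,n):
    if st[i,4]>150: print('orange/pale',st[i],c[i])
i=l[int(P(-.12,0,.017)[1]),int(P(-.12,0,.017)[0])]
if i:
    ys,xs=np.nonzero(l==i);vx,vy,x0,y0=cv2.fitLine(np.c_[xs,ys].astype(np.float32),2,0,.01,.01).ravel()
    A=ray((x0,y0),.02);B=ray((x0+60*vx,y0+60*vy),.02);e=R.T@(B-A);print('angle',np.degrees(np.arctan2(e[1],e[0])),'pt',R.T@(A-mid))
g=((im.min(2)>130)).astype(np.uint8);n,l,st,c=cv2.connectedComponentsWithStats(g)
for i in range(1,n):
    if st[i,4]>100: print('light',st[i],np.round(c[i]),R.T@(ray(c[i],.02)-mid))
E
```

```text
t: 18.55
position: [0.5288, 0.1309, 0.0082]
eef_rot: [[-0.986, -0.166, 0.0], [-0.166, 0.986, -0.0], [-0.0, -0.0, -1.0]]
force: [-0.6, -0.9, -0.2]
gripper_width: 0.498
grasp_force: 0.0
t: 19.38
position: [0.5293, 0.1311, 0.2606]
eef_rot: [[-0.986, -0.167, 0.004], [-0.166, 0.986, 0.002], [-0.004, 0.001, -1.0]]
force: [0.4, 0.2, -0.8]
gripper_width: 0.5
grasp_force: 0.0
pred head [323. 219.] ball [304. 219.] face [347. 219.] butt [323.  96.]
orange/pale [  24    0   75  198 4065] [61.51340713 94.99507995]
orange/pale [ 313   93   19  121 1676] [321.87649165 147.81384248]
orange/pale [  0 140  42  20 655] [ 19.3740458 150.1389313]
orange/pale [ 369  195   59   59 2008] [396.7624502  218.65587649]
orange/pale [ 557  211   83   90 2342] [613.0469684  253.97309991]
orange/pale [218 287  21  62 620] [225.72419355 317.66612903]
orange/pale [407 287  21  62 625] [419.1136 317.912 ]
orange/pale [ 183  354  387   39 9916] [389.01774909 378.96530859]
angle 179.8331399287514 pt [-0.09988652 -0.00127219]
light [    0     0   568   301 56771] [197. 118.] [-0.13822785 -0.16133075]
light [  423    67   217   234 34052] [538. 185.] [-0.04982053  0.29504764]
light [314  96  13  19 228] [320. 105.] [-0.15372246 -0.00390004]
light [ 295  116   56  110 1765] [322. 185.] [-0.04951535 -0.00103724]
light [ 225  194   53   51 2316] [249. 219.] [-0.00010546 -0.10402949]
light [378 208  22  31 278] [384. 221.] [0.00364188 0.08752994]
light [ 274  281   98   20 1861] [322. 291.] [ 0.11675433 -0.00038314]
light [ 78 333  28  45 728] [ 91. 355.] [ 0.2372672 -0.3791032]
light [ 253  333  139   36 4682] [322. 351.] [ 0.22936235 -0.00064652]
```

```bash
python3 -c "
from bench import r
print(r.hand_in())"
```

```text
the job is handed in; nothing more can be done
None
```

The steel hammer is off its hooks and handed in, lying flat on the mat with its head about 1–3 mm (by camera) from midway between the blocks and its handle square, pointing to the robot's side; the blocks, stand and mallet showed no sign of moving, and the hand-in returned no verdict.

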